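# Turn the washed swab cup mouth-up

### The arm

A 6-joint arm with a two-finger parallel gripper is mounted at the origin on the work surface. World frame = base frame: x ahead of the robot, y to its left, z up, the work surface at z = 0. Lengths are in m, angles in rad, forces in N, time in s.
With the tool pointing down it reaches from about 0.325 to 1 m from the base axis. Payload 5.1 kg.
Tool frame: the origin (TCP) lies on the centre line of the jaws, within the pads' length; the fingertips stand robot.tips_ahead ahead of it and the grasp point (between the pads) lies 5 mm behind it (robot.tips_ahead is the distance from the TCP to the fingertips, in m); y points along the fingers, z is the direction in which the jaws open and shut, and the axes are right-handed (so a half turn about y gives the same grasp; the last joint's range is limited). The gripper opens to 85 mm and grips with 20 to 120 N. Pads are 22 mm wide; open, the fingers measure 114 mm over their backs; the gripper's body (76 mm by 85 mm) begins 54 mm behind the grasp point. The pads swing forward as they close: fully open they stand 13 mm farther back than shut.
Start: joints at [-1.328, 0.124, 1.65, -0, 1.367, -0.083], TCP at [0.208, -0.616, 0.245] pointing down, gripper open.
Joint ranges: [-2.61, 2.61], [-1.02, 2.33], [0.03, 2.71], [-1.35, 4.49], [0.32, 2.68], [-2.91, 2.91]. Speed limits (rad/s): [2.57, 2.57, 3.14, 3.14, 3.14, 3.14].

### API

Orientations are given as a unit quaternion [x, y, z, w].
In Python, from cell import sensors, grab_frame, workorder, spotter, robot gives the robot as it stands. The module is installed in compiled form; this text tells all that it offers.
- The arm moves only by the tool jog_arm, never from a script. Its argument "plan" is a list of rows, each an object with "offset": the shift along the tool's x, y, z in units of 0.5 m (1.0 is 0.5 m), a list of three; "rotation": the turn, a rotation vector about the tool's x, y, z in units of 360 degrees (1.0 is 360 degrees), a list of three; "fingers": the opening, from -1 (shut) to 1 (fully open), so that 0 is half open. In form: [{"offset": [dx, dy, dz], "rotation": [wx, wy, wz], "fingers": fingers}, ...]. A call has exactly 10 rows; each row is the pose to reach, as a shift and turn from the pose measured when the call began, along the tool's axes at that moment, turning the shorter way round; what a row does not reach only later rows make up. A row lasts 1/10 s, in which the tool goes at most 50 mm and 8.59 degrees, less where a joint would pass 70% of its speed; a pose out of reach is approached as far as the arm can. A call with a number of a shift or a turn outside -1 to 1 is refused whole. A call with a gripper value outside its range is refused whole. The fingers move at their own pace and stop on an object; "newtons" is the grip in N (left out, the last holds). Time passes only in rows, so rows that repeat a pose let the fingers close, or fill a call up. It gives the time, the measured TCP pose, the force and the opening at its end, in the units of the state.
- sensors.state(): the state, without advancing time (a new reading comes with each control period).
- grab_frame(name): name is "side" or "top" or "wrist"; returns a dict with "frame" (384x512x3 uint8, red, green, blue), "fx", "fy", "cx", "cy" (pixels), "k1" (the pictures are not rectified: a ray, as slopes to the right and down, at radius r is drawn at 1 + k1 r^2 times it, then the intrinsics apply), "pose" (4x4, takes a point from camera to world coordinates); the wrist camera has in their place "hand_eye" (4x4, takes a point from camera to tool coordinates, whose origin is the TCP and whose axes are the tool frame's). Camera axes: x right, y down, z forward; pixel columns grow to the right and rows downward; lengths in m; the calibration is good to about 2 mm. A picture is of the moment at which its call begins: read the wrist's pose just before it. There is no depth.
- workorder.hand_in(): hands the job in, once; it reports no verdict.
Trained networks look in a picture, given as the dict that the camera call returned (one of the last four; its "shot" number tells which), for a name from the list of things; names that differ only in an ending like _2 or _b are one class to them, and where a whole thing is asked for, a point or a joint stands for the part that bears it (a point fixed in the world has none). Each returns a list of dicts, best first, with "p" (0 to 1); they miss things now and then, are a little off and sometimes report something else, mostly with a low value. They report only what shows in the picture. A call takes as long as a camera call.
- spotter.find_in(picture, query): "extent" ([centre column, centre row, width, height] in pixels, round what is visible of it).
- spotter.landmark_of(picture, query): "uv" ([column, row] in pixels: a listed point, or the origin of a listed thing).
The state is a dict: "t": time; "joint_pos": joint angles; "qvel": joint speeds; "joint_torque": joint torques, N m; "position": TCP position; "eef_rot": TCP orientation; "contact_force": force on the tool from outside, world axes, zero at the start; "wrist_torque": the same for the moment, N m; "opening": finger opening in m.
Only numpy, scipy, OpenCV 4.12 (cv2) and the standard library are available. Lean on these libraries where they do the work, as an engineer would, in place of code of your own. Each camera call takes 0.05 s, during which the arm holds its last target. There are 200 camera calls.

### The job

In the test cabin, the blue swab cup stands upside down on the table after washing. Pick it up, turn it over and leave it standing still, mouth-up, on the round green mat, ready to be filled. Leave the yellow cup and the gel jar standing where they are.

Things in the scene. Friction and masses are not known exactly. Their poses are not given: they have to be found in the camera images.
- blue_cup_center (a point): Centre (half-way up) of the round blue cup to be turned over: 60 mm across, 80 mm tall, straight plastic walls 3 mm thick, 0.3 kg. Its lowest 27 mm is solid and heavy, a ball of 30 mm radius with a flat foot 24 mm across: let go lying or leaning, it rocks upright by itself in about 3 s, rolling towards its base (from lying, its middle travels 60 mm). Its z axis runs from base to open mouth: down at the start.
- mat_top (a point): Centre of the upper face of the fixed round green mat, 150 mm in diameter, 4 mm thick, lying on the table; z up. The mat, the two cups and the jar lie in one row across the table (along y), at least 130 mm from centre to centre; the table before and behind the row is free for 100 mm or more.
- yellow_cup_center (a point): Centre of the yellow cup, of the same shape and size as the blue one and also upside down: a bystander to be left standing.
- gel_center (a point): Centre of the round gel jar, 58 mm in diameter, 115 mm tall, clear with a white cap: a bystander to be left standing.

How it is judged:
On the way:
1. the blue cup is picked up, its centre at least 75 mm above the table (height (world z) of blue_cup_center above 0.075 m), for 0.1 s.
At the end, for the whole second after the job is handed in: The blue cup stands mouth-up at rest on the green mat: its z axis within 10 degrees of straight up, its centre within 60 mm of the mat's centre seen from above and 35 to 45 mm above the mat's upper face (40 mm when standing) (angle between blue_cup_center's own z axis and vertical below 0.17 rad and horizontal distance between blue_cup_center and mat_top below 0.06 m and z of blue_cup_center in the frame of mat_top between 0.035 and 0.045 m and linear speed of blue_cup below 0.03 m/s); the robot touches nothing.
It fails at once if the yellow cup is moved by more than 30 mm or knocked over (distance of yellow_cup_center from where it was at the start of the episode above 0.03 m).
It fails at once if the gel jar is moved by more than 30 mm or knocked over (distance of gel_center from where it was at the start of the episode above 0.03 m).
It also fails if it takes over 45 s, if anything falls off the work surface, if the arm or the gripper's body presses on something with over 40 N, if the wrist force passes 120 N, or if a joint passes its speed limit or range.

## Working session

There is one attempt and no reset: what is moved stays moved. The work goes in short steps, Python scripts to look and compute and a tool call to move; the robot and the scene stay as the last step left them, time stands still between calls to the robot, and variables do not carry over. Pictures are saved under pics/ and viewed, about 8 in all and at most 12, crops included, and the job is handed in when it is done.

Besides the shell and the picture viewer there is one more tool, called after "Request:" as name([rows], argument=value, ...), one row to a line, values as JSON. jog_arm: Moves the arm, as the interface text tells. Shifts and turns lie within -1 to 1; 1 stands for 0.5 m of shift or 360 degrees of turn. Its arguments: {"type":"object","properties":{"plan":{"type":"array"},"newtons":{"type":"number"}},"required":["plan"]}

```bash
mkdir -p pics; cat > h.py <<'E'
import numpy as np, cv2
from scipy.spatial.transform import Rotation as R
from cell import sensors, grab_frame, workorder, spotter, robot
def ray(p,uv,T=None):
    K=np.array([[p['fx'],0,p['cx']],[0,p['fy'],p['cy']],[0,0,1.]])
    n=cv2.undistortPoints(np.array([[uv]],float),K,np.array([p['k1'],0,0,0.]))[0,0]
    T=np.array(p['pose']) if T is None else T
    return T[:3,3],T[:3,:3]@np.array([n[0],n[1],1])
def atz(p,uv,z,T=None):
    o,d=ray(p,uv,T); return o+d*(z-o[2])/d[2]
def save(p,name): cv2.imwrite('pics/'+name,cv2.cvtColor(p['frame'],cv2.COLOR_RGB2BGR))
def toolT():
    s=sensors.state(); T=np.eye(4); T[:3,:3]=R.from_quat(s['eef_rot']).as_matrix(); T[:3,3]=s['position']; return T
E
python3 - <<'E'
from h import *
s=sensors.state(); print(s['t'],s['position'],s['eef_rot'],s['opening'],robot.tips_ahead)
print(toolT().round(3))
Z={'blue_cup_center':.04,'yellow_cup_center':.04,'gel_center':.0575,'mat_top':.004}
ims=[]
for c in('top','side'):
    p=grab_frame(c);ims.append(p['frame']);print(c,np.array(p['pose']).round(3).tolist())
    for n,z in Z.items():
        for d in spotter.landmark_of(p,n)[:2]: print(n,np.round(d['uv']),round(d['p'],2),atz(p,d['uv'],z).round(3))
cv2.imwrite('pics/a.png',cv2.resize(np.vstack(ims)[:,:,::-1],None,fx=.78,fy=.78))
E
```

```text
0.0 [ 0.20785916 -0.61524283  0.24403423] [-0.11472934  0.69849355 -0.69699986  0.11460858] 0.08504325474144053 0.014
[[-0.947 -0.001  0.32   0.208]
 [-0.32   0.002 -0.947 -0.615]
 [-0.    -1.    -0.002  0.244]
 [ 0.     0.     0.     1.   ]]
top [[-0.001, -0.988, 0.155, 0.381], [-1.0, -0.001, -0.013, 0.005], [0.013, -0.155, -0.988, 0.829], [0.0, 0.0, 0.0, 1.0]]
blue_cup_center [209. 174.] 0.65 [0.537 0.085 0.04 ]
yellow_cup_center [302. 194.] 0.88 [ 0.497 -0.097  0.04 ]
gel_center [393. 183.] 0.97 [ 0.516 -0.273  0.057]
mat_top [113. 182.] 0.71 [0.529 0.285 0.004]
side [[-0.971, -0.185, 0.155, 0.359], [-0.241, 0.734, -0.635, 0.612], [0.004, -0.654, -0.757, 0.822], [0.0, 0.0, 0.0, 1.0]]
blue_cup_center [227. 233.] 0.85 [0.538 0.078 0.04 ]
yellow_cup_center [263. 171.] 0.65 [ 0.507 -0.104  0.04 ]
gel_center [275. 117.] 0.84 [ 0.517 -0.267  0.057]
gel_center [201. 339.] 0.61 [0.518 0.308 0.057]
mat_top [199. 337.] 0.62 [0.533 0.285 0.004]
```

View pics/a.png

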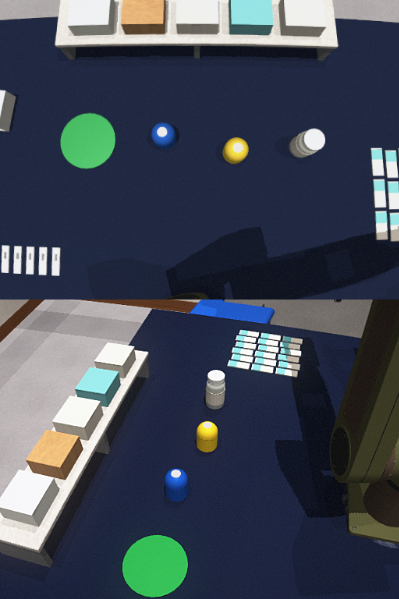

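```bash
cat >> h.py <<'E'
def target(psi,e,roll=0):
    "tool y = forward psi, down e (deg); jaws horizontal; roll 180 = flipped"
    p,e=np.radians([psi,e]); y=np.array([np.cos(p)*np.cos(e),np.sin(p)*np.cos(e),-np.sin(e)])
    z=np.array([np.sin(p),-np.cos(p),0]); M=np.c_[np.cross(y,z),y,z]
    return M@R.from_euler('y',roll,degrees=True).as_matrix()
def go(pos,M):
    T=toolT(); off=T[:3,:3].T@(np.array(pos)-T[:3,3])/.5
    rv=R.from_matrix(T[:3,:3].T@M).as_rotvec()/(2*np.pi)
    print('offset',off.round(4).tolist(),'rotation',rv.round(4).tolist())
E
python3 - <<'E'
from h import *
go([.38,.05,.28],target(8.5,85))
E
```

```text
offset [-0.7521, -0.0694, -1.1514] rotation [0.0012, 0.0282, 0.0139]
```

Request:
jog_arm([
  {"offset": [-0.5, -0.07, -0.77], "rotation": [0, 0.028, 0.014], "fingers": 1},
  {"offset": [-0.5, -0.07, -0.77], "rotation": [0, 0.028, 0.014], "fingers": 1},
  {"offset": [-0.5, -0.07, -0.77], "rotation": [0, 0.028, 0.014], "fingers": 1},
  {"offset": [-0.5, -0.07, -0.77], "rotation": [0, 0.028, 0.014], "fingers": 1},
  {"offset": [-0.5, -0.07, -0.77], "rotation": [0, 0.028, 0.014], "fingers": 1},
  {"offset": [-0.5, -0.07, -0.77], "rotation": [0, 0.028, 0.014], "fingers": 1},
  {"offset": [-0.5, -0.07, -0.77], "rotation": [0, 0.028, 0.014], "fingers": 1},
  {"offset": [-0.5, -0.07, -0.77], "rotation": [0, 0.028, 0.014], "fingers": 1},
  {"offset": [-0.5, -0.07, -0.77], "rotation": [0, 0.028, 0.014], "fingers": 1},
  {"offset": [-0.5, -0.07, -0.77], "rotation": [0, 0.028, 0.014], "fingers": 1},
], newtons=60)

```text
t: 1.5
position: [0.3224, -0.1676, 0.2813]
eef_rot: [-0.023, 0.709, -0.699, 0.086]
contact_force: [0.9, -0.7, -0.5]
opening: 0.0855
```

```bash
python3 - <<'E'
from h import *
print(np.round(sensors.state()['joint_pos'],2))
go([.38,.05,.22],target(8.5,50))
E
```

```text
[-0.68 -0.64  2.22  0.07  1.51  0.73]
offset [-0.1694, 0.1411, -0.4112] rotation [0.0014, 0.0007, 0.0968]
```

Request:
jog_arm([
  {"offset": [-0.17, 0.14, -0.41], "rotation": [0, 0, 0.097], "fingers": 1},
  {"offset": [-0.17, 0.14, -0.41], "rotation": [0, 0, 0.097], "fingers": 1},
  {"offset": [-0.17, 0.14, -0.41], "rotation": [0, 0, 0.097], "fingers": 1},
  {"offset": [-0.17, 0.14, -0.41], "rotation": [0, 0, 0.097], "fingers": 1},
  {"offset": [-0.17, 0.14, -0.41], "rotation": [0, 0, 0.097], "fingers": 1},
  {"offset": [-0.17, 0.14, -0.41], "rotation": [0, 0, 0.097], "fingers": 1},
  {"offset": [-0.17, 0.14, -0.41], "rotation": [0, 0, 0.097], "fingers": 1},
  {"offset": [-0.17, 0.14, -0.41], "rotation": [0, 0, 0.097], "fingers": 1},
  {"offset": [-0.17, 0.14, -0.41], "rotation": [0, 0, 0.097], "fingers": 1},
  {"offset": [-0.17, 0.14, -0.41], "rotation": [0, 0, 0.097], "fingers": 1},
])

```text
t: 2.5
position: [0.397, 0.0491, 0.2204]
eef_rot: [0.189, 0.684, -0.643, 0.289]
contact_force: [0.6, -0.4, 0.5]
opening: 0.0855
```

```bash
python3 - <<'E'
from h import *
print(np.round(sensors.state()['joint_pos'],2)); T=toolT(); print(T.round(3))
p=grab_frame('wrist'); save(p,'w1.png'); C=T@np.array(p['hand_eye'])
for d in spotter.landmark_of(p,'blue_cup_center')[:2]: print(d['uv'],d['p'],atz(p,d['uv'],.04,C))
E
```

```text
[-0.13 -1.02  2.59  0.23  0.92  1.21]
[[-0.762  0.63   0.151  0.397]
 [-0.112  0.101 -0.989  0.049]
 [-0.638 -0.77  -0.006  0.22 ]
 [ 0.     0.     0.     1.   ]]
[250.6, 162.2] 0.92 [0.53779805 0.08540893 0.04      ]
```

View pics/w1.png

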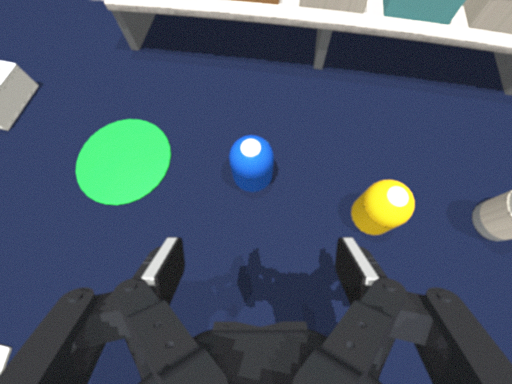

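```bash
python3 - <<'E'
from h import *
M=target(8.8,33); go(np.array([.537,.083,.040])-.09*M[:,1],M)
E
```

```text
offset [0.0624, 0.2889, -0.0216] rotation [0.0006, -0.0009, 0.0483]
```

Request:
jog_arm([
  {"offset": [0.062, 0.289, -0.022], "rotation": [0, 0, 0.048], "fingers": 1},
  {"offset": [0.062, 0.289, -0.022], "rotation": [0, 0, 0.048], "fingers": 1},
  {"offset": [0.062, 0.289, -0.022], "rotation": [0, 0, 0.048], "fingers": 1},
  {"offset": [0.062, 0.289, -0.022], "rotation": [0, 0, 0.048], "fingers": 1},
  {"offset": [0.062, 0.289, -0.022], "rotation": [0, 0, 0.048], "fingers": 1},
  {"offset": [0.062, 0.289, -0.022], "rotation": [0, 0, 0.048], "fingers": 1},
  {"offset": [0.062, 0.289, -0.022], "rotation": [0, 0, 0.048], "fingers": 1},
  {"offset": [0.062, 0.289, -0.022], "rotation": [0, 0, 0.048], "fingers": 1},
  {"offset": [0.062, 0.289, -0.022], "rotation": [0, 0, 0.048], "fingers": 1},
  {"offset": [0.062, 0.289, -0.022], "rotation": [0, 0, 0.048], "fingers": 1},
])

```text
t: 3.6
position: [0.4705, 0.0496, 0.0936]
eef_rot: [0.282, 0.658, -0.581, 0.387]
contact_force: [0.0, -0.1, -0.0]
opening: 0.0854
```

```bash
python3 - <<'E'
from h import *
print(np.round(sensors.state()['joint_pos'],2)); T=toolT(); print(T.round(3))
M=target(8.8,33); go(np.array([.537,.083,.040])+.008*M[:,1],M)
p=grab_frame('wrist'); C=T@np.array(p['hand_eye'])
for d in spotter.landmark_of(p,'blue_cup_center')[:2]: print(d['uv'],d['p'],atz(p,d['uv'],.04,C))
E
```

```text
[-0.19 -0.56  2.71  1.46  0.32 -0.07]
[[-0.541  0.821  0.181  0.471]
 [-0.078  0.165 -0.983  0.05 ]
 [-0.837 -0.546 -0.025  0.094]
 [ 0.     0.     0.     1.   ]]
offset [0.0126, 0.1947, -0.0384] rotation [0.0059, -0.0009, 0.0004]
[237.4, 200.7] 0.81 [0.53795136 0.08439278 0.04      ]
```

```bash
python3 - <<'E'
from h import *
M=target(22,36); c=np.array([.537,.084,.040]);go(c-.075*M[:,1],M); go(c-.04*M[:,1],M)
E
```

```text
offset [0.0033, 0.0311, -0.0183] rotation [-0.0242, -0.0215, -0.0085]
offset [0.0077, 0.1002, -0.0286] rotation [-0.0242, -0.0215, -0.0085]
```

Request:
jog_arm([
  {"offset": [0.003, 0.031, -0.018], "rotation": [-0.024, -0.0215, 0.0085], "fingers": 1},
  {"offset": [0.003, 0.031, -0.018], "rotation": [-0.024, -0.0215, -0.0085], "fingers": 1},
  {"offset": [0.003, 0.031, -0.018], "rotation": [-0.024, -0.0215, -0.0085], "fingers": 1},
  {"offset": [0.003, 0.031, -0.018], "rotation": [-0.024, -0.0215, -0.0085], "fingers": 1},
  {"offset": [0.003, 0.031, -0.018], "rotation": [-0.024, -0.0215, -0.0085], "fingers": 1},
  {"offset": [0.003, 0.031, -0.018], "rotation": [-0.024, -0.0215, -0.0085], "fingers": 1},
  {"offset": [0.003, 0.031, -0.018], "rotation": [-0.024, -0.0215, -0.0085], "fingers": 1},
  {"offset": [0.003, 0.031, -0.018], "rotation": [-0.024, -0.0215, -0.0085], "fingers": 1},
  {"offset": [0.003, 0.031, -0.018], "rotation": [-0.024, -0.0215, -0.0085], "fingers": 1},
  {"offset": [0.003, 0.031, -0.018], "rotation": [-0.024, -0.0215, -0.0085], "fingers": 1},
])

```text
t: 4.7
position: [0.4808, 0.0612, 0.0842]
eef_rot: [0.195, 0.679, -0.558, 0.435]
contact_force: [0.0, 0.5, 0.2]
opening: 0.0851
```

```bash
python3 - <<'E'
from h import *
print(np.round(sensors.state()['joint_pos'],2)); T=toolT(); print(T.round(3))
M=target(22,36); c=np.array([.537,.084,.040]);go(c-.075*M[:,1],M); go(c+.008*M[:,1],M)
E
```

```text
[-0.25 -0.43  2.64  1.38  0.51 -0.2 ]
[[-0.545  0.75   0.374  0.481]
 [-0.22   0.302 -0.928  0.061]
 [-0.809 -0.588  0.001  0.084]
 [ 0.     0.     0.     1.   ]]
offset [0.0002, 0.0002, -0.0002] rotation [-0.0002, 0.0, 0.0001]
offset [0.0001, 0.1662, -0.0004] rotation [-0.0002, 0.0, 0.0001]
```

Request:
jog_arm([
  {"offset": [0, 0.05, 0], "rotation": [0, 0, 0], "fingers": 1},
  {"offset": [0, 0.1, 0], "rotation": [0, 0, 0], "fingers": 1},
  {"offset": [0, 0.14, 0], "rotation": [0, 0, 0], "fingers": 1},
  {"offset": [0, 0.166, 0], "rotation": [0, 0, 0], "fingers": 1},
  {"offset": [0, 0.166, 0], "rotation": [0, 0, 0], "fingers": 1},
  {"offset": [0, 0.166, 0], "rotation": [0, 0, 0], "fingers": -1},
  {"offset": [0, 0.166, 0], "rotation": [0, 0, 0], "fingers": -1},
  {"offset": [0, 0.166, 0], "rotation": [0, 0, 0], "fingers": -1},
  {"offset": [0, 0.166, 0], "rotation": [0, 0, 0], "fingers": -1},
  {"offset": [0, 0.166, 0], "rotation": [0, 0, 0], "fingers": -1},
], newtons=70)

```text
t: 5.7
position: [0.5432, 0.0859, 0.0361]
eef_rot: [0.196, 0.679, -0.558, 0.435]
contact_force: [-3.2, -3.3, 5.2]
opening: 0.0579
```

```bash
python3 - <<'E'
from h import *
s=sensors.state();print(np.round(s['joint_pos'],2),s['opening'],s['contact_force']); T=toolT(); print(T[:3,3].round(3))
p=grab_frame('side'); cv2.imwrite('pics/s2.png',cv2.resize(p['frame'][140:380,90:390,::-1],None,fx=2,fy=2))
go([.50,.12,.25],target(15,60))
E
```

```text
[-0.13 -0.08  2.49  1.89  0.43 -0.67] 0.05787120839283733 [-3.23192133 -3.32548098  5.19378362]
[0.543 0.086 0.036]
offset [-0.3141, -0.2956, -0.095] rotation [0.0128, 0.0145, -0.0668]
```

View pics/s2.png

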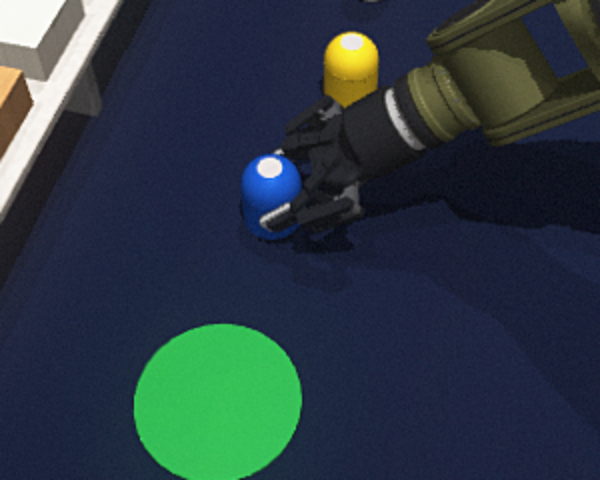

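```bash
python3 - <<'E'
from h import *
p=toolT()[:3,3]
go(p+[0,0,.05],target(22,36)); go([.53,.10,.17],target(24,18))
E
```

```text
offset [-0.081, -0.0587, 0.0001] rotation [-0.0003, 0.0, -0.0002]
offset [-0.2085, -0.1686, -0.0357] rotation [-0.0053, -0.0025, 0.0498]
```

Request:
jog_arm([
  {"offset": [-0.04, -0.03, 0], "rotation": [0, 0, 0], "fingers": -1},
  {"offset": [-0.081, -0.059, 0], "rotation": [0, 0, 0], "fingers": -1},
  {"offset": [-0.12, -0.09, -0.01], "rotation": [0, 0, 0.01], "fingers": -1},
  {"offset": [-0.16, -0.12, -0.02], "rotation": [-0.002, -0.001, 0.02], "fingers": -1},
  {"offset": [-0.208, -0.168, -0.036], "rotation": [-0.004, -0.002, 0.035], "fingers": -1},
  {"offset": [-0.208, -0.168, -0.036], "rotation": [-0.005, -0.0025, 0.05], "fingers": -1},
  {"offset": [-0.208, -0.168, -0.036], "rotation": [-0.005, -0.0025, 0.05], "fingers": -1},
  {"offset": [-0.208, -0.168, -0.036], "rotation": [-0.005, -0.0025, 0.05], "fingers": -1},
  {"offset": [-0.208, -0.168, -0.036], "rotation": [-0.005, -0.0025, 0.05], "fingers": -1},
  {"offset": [-0.208, -0.168, -0.036], "rotation": [-0.005, -0.0025, 0.05], "fingers": -1},
])

```text
t: 6.75
position: [0.5302, 0.1003, 0.1692]
eef_rot: [0.288, 0.646, -0.474, 0.525]
contact_force: [-0.3, 0.6, -2.6]
opening: 0.058
```

```bash
python3 - <<'E'
from h import *
s=sensors.state();print(np.round(s['joint_pos'],2),s['opening'],s['contact_force']); T=toolT(); print(T.round(3))
p=grab_frame('side'); cv2.imwrite('pics/s3.png',cv2.resize(p['frame'][140:380,90:390,::-1],None,fx=2,fy=2))
E
```

```text
[-0.18 -0.4   2.59  1.93  0.61 -0.64] 0.058025328567977236 [-0.29198479  0.64331958 -2.55889262]
[[-0.283  0.869  0.406  0.53 ]
 [-0.126  0.386 -0.914  0.1  ]
 [-0.951 -0.31   0.     0.169]
 [ 0.     0.     0.     1.   ]]
```

View pics/s3.png

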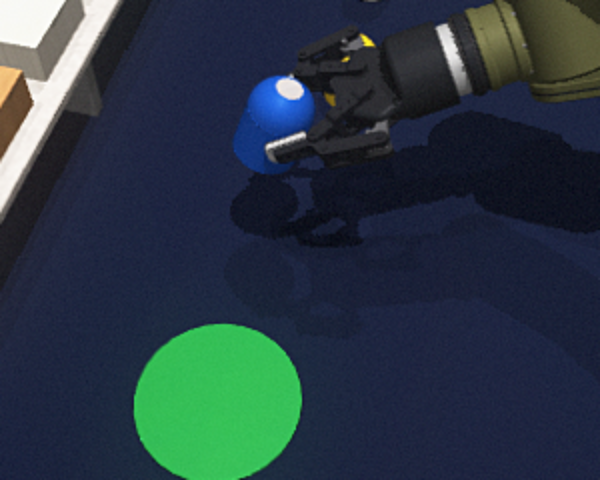

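Request:
jog_arm([
  {"offset": [0, 0, 0], "rotation": [0, 0.0235, 0], "fingers": -1},
  {"offset": [0, 0, 0], "rotation": [0, 0.047, 0], "fingers": -1},
  {"offset": [0, 0, 0], "rotation": [0, 0.0705, 0], "fingers": -1},
  {"offset": [0, 0, 0], "rotation": [0, 0.094, 0], "fingers": -1},
  {"offset": [0, 0, 0], "rotation": [0, 0.1175, 0], "fingers": -1},
  {"offset": [0, 0, 0], "rotation": [0, 0.141, 0], "fingers": -1},
  {"offset": [0, 0, 0], "rotation": [0, 0.1645, 0], "fingers": -1},
  {"offset": [0, 0, 0], "rotation": [0, 0.188, 0], "fingers": -1},
  {"offset": [0, 0, 0], "rotation": [0, 0.2115, 0], "fingers": -1},
  {"offset": [0, 0, 0], "rotation": [0, 0.235, 0], "fingers": -1},
])

```text
t: 7.8
position: [0.5305, 0.1004, 0.1694]
eef_rot: [0.532, 0.831, -0.155, -0.049]
contact_force: [0.2, 0.1, -3.7]
opening: 0.0574
```

```bash
python3 - <<'E'
from h import *
s=sensors.state();print(np.round(s['joint_pos'],2),s['opening'],s['contact_force']); T=toolT(); print(T.round(3))
go([.53,.10,.17],target(24,18,180));go([.54,.25,.15],target(35,20,180))
E
```

```text
[-0.18 -0.4   2.59  1.93  0.61  0.84] 0.05741524552350376 [ 0.19191871  0.05069268 -3.69145404]
[[-0.429  0.869 -0.246  0.53 ]
 [ 0.899  0.386 -0.206  0.1  ]
 [-0.084 -0.31  -0.947  0.169]
 [ 0.     0.     0.     1.   ]]
offset [-0.0005, -0.0015, -0.0008] rotation [-0.0, 0.264, -0.0002]
offset [0.2641, 0.144, -0.0296] rotation [0.0263, 0.2533, -0.0198]
```

Request:
jog_arm([
  {"offset": [0, 0, 0], "rotation": [0, 0.0235, 0], "fingers": -1},
  {"offset": [0, 0, 0], "rotation": [0, 0.047, 0], "fingers": -1},
  {"offset": [0, 0, 0], "rotation": [0, 0.0705, 0], "fingers": -1},
  {"offset": [0, 0, 0], "rotation": [0, 0.094, 0], "fingers": -1},
  {"offset": [0, 0, 0], "rotation": [0, 0.1175, 0], "fingers": -1},
  {"offset": [0, 0, 0], "rotation": [0, 0.141, 0], "fingers": -1},
  {"offset": [0, 0, 0], "rotation": [0, 0.1645, 0], "fingers": -1},
  {"offset": [0, 0, 0], "rotation": [0, 0.188, 0], "fingers": -1},
  {"offset": [0, 0, 0], "rotation": [0, 0.2115, 0], "fingers": -1},
  {"offset": [0, 0, 0], "rotation": [0, 0.235, 0], "fingers": -1},
])

```text
t: 8.8
position: [0.5307, 0.1005, 0.1693]
eef_rot: [-0.497, -0.58, -0.244, 0.597]
contact_force: [-0.2, 0.3, -3.1]
opening: 0.0576
```

```bash
python3 - <<'E'
from h import *
s=sensors.state();print(np.round(s['joint_pos'],2),s['opening'],s['contact_force']); T=toolT(); print(T[:3,3].round(3))
go([.54,.27,.14],target(40,22,180))
p=grab_frame('side'); cv2.imwrite('pics/s4.png',cv2.resize(p['frame'][140:380,90:390,::-1],None,fx=2,fy=2))
E
```

```text
[-0.18 -0.4   2.59  1.93  0.61  2.33] 0.05758926680465251 [-0.17145692  0.33866879 -3.0778163 ]
[0.531 0.101 0.169]
offset [0.0455, 0.1653, 0.2988] rotation [0.0426, 0.0126, 0.007]
```

View pics/s4.png

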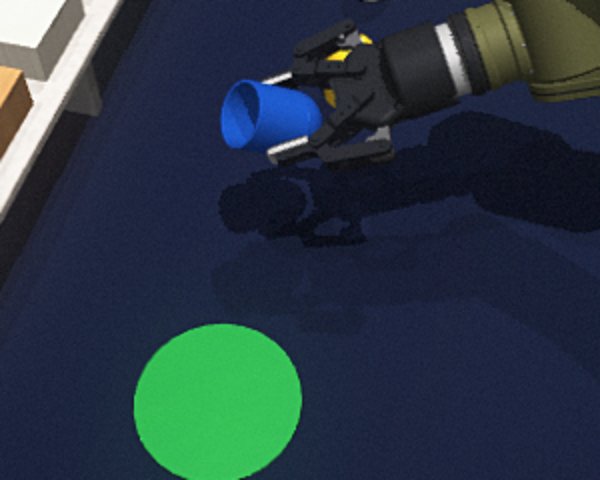

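```bash
python3 - <<'E'
from h import *
M=target(38,24,180);g=np.array([.564,.311,.041])
go(g+.005*M[:,1]+[0,0,.08],M)
E
```

```text
offset [0.0412, 0.2602, 0.358] rotation [0.0377, 0.0133, 0.0131]
```

Request:
jog_arm([
  {"offset": [0.007, 0.043, 0.06], "rotation": [0.006, 0.002, 0.002], "fingers": -1},
  {"offset": [0.014, 0.087, 0.12], "rotation": [0.0125, 0.0045, 0.0045], "fingers": -1},
  {"offset": [0.0205, 0.13, 0.179], "rotation": [0.019, 0.0067, 0.0065], "fingers": -1},
  {"offset": [0.027, 0.173, 0.239], "rotation": [0.025, 0.009, 0.009], "fingers": -1},
  {"offset": [0.034, 0.217, 0.298], "rotation": [0.0315, 0.011, 0.011], "fingers": -1},
  {"offset": [0.041, 0.26, 0.358], "rotation": [0.038, 0.0133, 0.013], "fingers": -1},
  {"offset": [0.041, 0.26, 0.358], "rotation": [0.038, 0.0133, 0.013], "fingers": -1},
  {"offset": [0.041, 0.26, 0.358], "rotation": [0.038, 0.0133, 0.013], "fingers": -1},
  {"offset": [0.041, 0.26, 0.358], "rotation": [0.038, 0.0133, 0.013], "fingers": -1},
  {"offset": [0.041, 0.26, 0.358], "rotation": [0.038, 0.0133, 0.013], "fingers": -1},
])

```text
t: 9.85
position: [0.5674, 0.3129, 0.1189]
eef_rot: [-0.435, -0.558, -0.171, 0.686]
contact_force: [-0.1, 0.9, -3.5]
opening: 0.0577
```

```bash
python3 - <<'E'
from h import *
s=sensors.state();print(np.round(s['joint_pos'],2),s['opening'],s['contact_force']); T=toolT(); print(T.round(3))
M=target(38,24,180);g=np.array([.564,.311,.041])
go(g+.005*M[:,1],M)
p=grab_frame('side'); cv2.imwrite('pics/s5.png',cv2.resize(p['frame'][140:380,90:390,::-1],None,fx=2,fy=2))
E
```

```text
[ 0.28 -0.02  2.34  2.26  0.46  2.23] 0.057740604650931816 [-0.14389613  0.91381617 -3.47888693]
[[ 0.32   0.719 -0.616  0.567]
 [ 0.251  0.563  0.787  0.313]
 [ 0.914 -0.406 -0.     0.119]
 [ 0.     0.     0.     1.   ]]
offset [-0.1455, 0.0662, 0.0013] rotation [-0.0001, 0.0001, 0.0001]
```

View pics/s5.png

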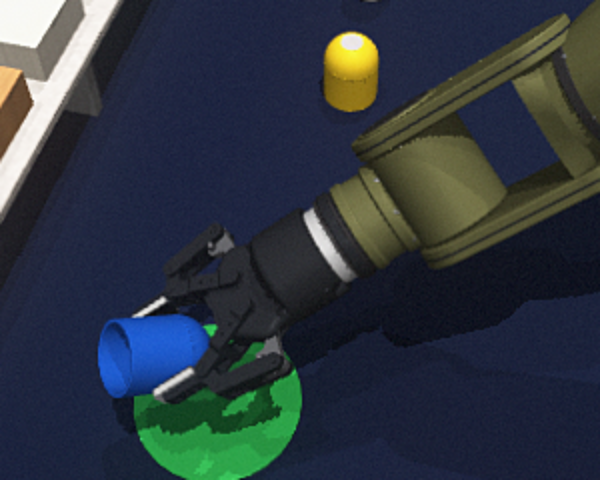

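Request:
jog_arm([
  {"offset": [-0.03, 0.0135, 0], "rotation": [0, 0, 0], "fingers": -1},
  {"offset": [-0.06, 0.027, 0], "rotation": [0, 0, 0], "fingers": -1},
  {"offset": [-0.09, 0.041, 0], "rotation": [0, 0, 0], "fingers": -1},
  {"offset": [-0.11, 0.05, 0], "rotation": [0, 0, 0], "fingers": -1},
  {"offset": [-0.125, 0.057, 0.001], "rotation": [0, 0, 0], "fingers": -1},
  {"offset": [-0.132, 0.06, 0.001], "rotation": [0, 0, 0], "fingers": -1},
  {"offset": [-0.139, 0.063, 0.001], "rotation": [0, 0, 0], "fingers": -1},
  {"offset": [-0.142, 0.065, 0.001], "rotation": [0, 0, 0], "fingers": -1},
  {"offset": [-0.144, 0.066, 0.001], "rotation": [0, 0, 0], "fingers": -1},
  {"offset": [-0.144, 0.066, 0.001], "rotation": [0, 0, 0], "fingers": -1},
])

```text
t: 10.9
position: [0.5681, 0.3139, 0.0402]
eef_rot: [-0.435, -0.558, -0.171, 0.686]
contact_force: [-0.1, 0.6, -3.0]
opening: 0.0575
```

```bash
python3 - <<'E'
from h import *
s=sensors.state();print(np.round(s['joint_pos'],2),s['opening'],s['contact_force']); T=toolT(); print(T[:3,3].round(4))
p=grab_frame('side'); cv2.imwrite('pics/s6.png',cv2.resize(p['frame'][240:384,90:310,::-1],None,fx=3,fy=3))
E
```

```text
[0.28 0.19 2.32 2.49 0.6  1.97] 0.05751316025298882 [-0.09278008  0.63144357 -3.04612222]
[0.5681 0.3139 0.0402]
```

View pics/s6.png

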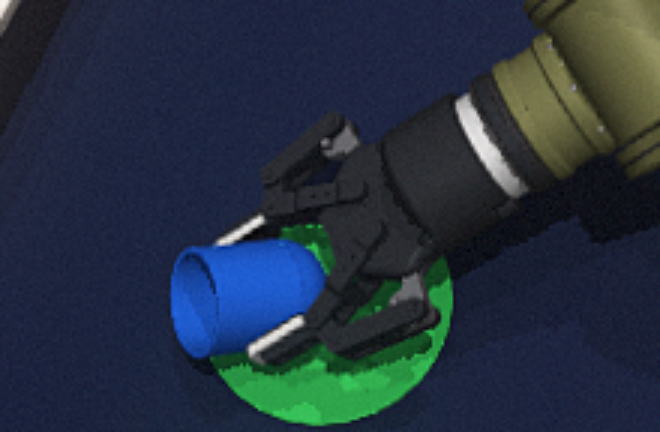

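Request:
jog_arm([
  {"offset": [-0.0018, 0.0008, 0], "rotation": [0, 0, 0], "fingers": -1},
  {"offset": [-0.0036, 0.0016, 0], "rotation": [0, 0, 0], "fingers": -1},
  {"offset": [-0.0036, 0.0016, 0], "rotation": [0, 0, 0], "fingers": -1},
  {"offset": [-0.0036, 0.0016, 0], "rotation": [0, 0, 0], "fingers": 1},
  {"offset": [-0.0036, 0.0016, 0], "rotation": [0, 0, 0], "fingers": 1},
  {"offset": [-0.0036, 0.0016, 0], "rotation": [0, 0, 0], "fingers": 1},
  {"offset": [0.01, -0.06, 0], "rotation": [0, 0, 0], "fingers": 1},
  {"offset": [0.02, -0.15, 0], "rotation": [0, 0, 0], "fingers": 1},
  {"offset": [0.03, -0.24, 0], "rotation": [0, 0, 0], "fingers": 1},
  {"offset": [0.04, -0.32, 0], "rotation": [0, 0, 0], "fingers": 1},
])

```text
t: 11.95
position: [0.4597, 0.2297, 0.1221]
eef_rot: [-0.435, -0.557, -0.171, 0.687]
contact_force: [-0.2, 0.5, 1.6]
opening: 0.0854
```

```bash
python3 - <<'E'
from h import *
s=sensors.state();print(np.round(s['joint_pos'],2),s['opening'],s['contact_force']); T=toolT(); print(T[:3,3].round(4))
p=grab_frame('side'); cv2.imwrite('pics/s7.png',cv2.resize(p['frame'][240:384,90:310,::-1],None,fx=3,fy=3))
E
```

```text
[ 0.1  -0.41  2.64  1.88  0.54  2.54] 0.08544069684126773 [-0.17070444  0.53250881  1.5944599 ]
[0.4597 0.2297 0.1221]
```

View pics/s7.png

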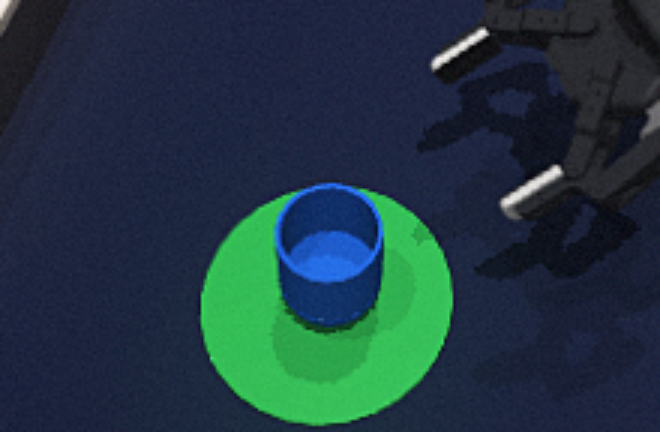

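Upright already, near (330,255) on the mat, clear of the fingers. I'll wait 3 s holding still, then check.

Request:
jog_arm([
  {"offset": [0, 0, 0], "rotation": [0, 0, 0], "fingers": 1},
  {"offset": [0, 0, 0], "rotation": [0, 0, 0], "fingers": 1},
  {"offset": [0, 0, 0], "rotation": [0, 0, 0], "fingers": 1},
  {"offset": [0, 0, 0], "rotation": [0, 0, 0], "fingers": 1},
  {"offset": [0, 0, 0], "rotation": [0, 0, 0], "fingers": 1},
  {"offset": [0, 0, 0], "rotation": [0, 0, 0], "fingers": 1},
  {"offset": [0, 0, 0], "rotation": [0, 0, 0], "fingers": 1},
  {"offset": [0, 0, 0], "rotation": [0, 0, 0], "fingers": 1},
  {"offset": [0, 0, 0], "rotation": [0, 0, 0], "fingers": 1},
  {"offset": [0, 0, 0], "rotation": [0, 0, 0], "fingers": 1},
])

```text
t: 13.0
position: [0.4587, 0.2288, 0.1284]
eef_rot: [-0.433, -0.562, -0.173, 0.683]
contact_force: [0.5, -0.4, 0.2]
opening: 0.0854
```

Request:
jog_arm([
  {"offset": [0, 0, 0], "rotation": [0, 0, 0], "fingers": 1},
  {"offset": [0, 0, 0], "rotation": [0, 0, 0], "fingers": 1},
  {"offset": [0, 0, 0], "rotation": [0, 0, 0], "fingers": 1},
  {"offset": [0, 0, 0], "rotation": [0, 0, 0], "fingers": 1},
  {"offset": [0, 0, 0], "rotation": [0, 0, 0], "fingers": 1},
  {"offset": [0, 0, 0], "rotation": [0, 0, 0], "fingers": 1},
  {"offset": [0, 0, 0], "rotation": [0, 0, 0], "fingers": 1},
  {"offset": [0, 0, 0], "rotation": [0, 0, 0], "fingers": 1},
  {"offset": [0, 0, 0], "rotation": [0, 0, 0], "fingers": 1},
  {"offset": [0, 0, 0], "rotation": [0, 0, 0], "fingers": 1},
])

```text
t: 14.0
position: [0.4587, 0.2288, 0.1284]
eef_rot: [-0.433, -0.562, -0.173, 0.683]
contact_force: [-0.3, -0.1, -0.3]
opening: 0.0856
```

Request:
jog_arm([
  {"offset": [0, 0, 0], "rotation": [0, 0, 0], "fingers": 1},
  {"offset": [0, 0, 0], "rotation": [0, 0, 0], "fingers": 1},
  {"offset": [0, 0, 0], "rotation": [0, 0, 0], "fingers": 1},
  {"offset": [0, 0, 0], "rotation": [0, 0, 0], "fingers": 1},
  {"offset": [0, 0, 0], "rotation": [0, 0, 0], "fingers": 1},
  {"offset": [0, 0, 0], "rotation": [0, 0, 0], "fingers": 1},
  {"offset": [0, 0, 0], "rotation": [0, 0, 0], "fingers": 1},
  {"offset": [0, 0, 0], "rotation": [0, 0, 0], "fingers": 1},
  {"offset": [0, 0, 0], "rotation": [0, 0, 0], "fingers": 1},
  {"offset": [0, 0, 0], "rotation": [0, 0, 0], "fingers": 1},
])

```text
t: 15.0
position: [0.4587, 0.2288, 0.1284]
eef_rot: [-0.433, -0.562, -0.173, 0.683]
contact_force: [-0.1, -0.0, -0.3]
opening: 0.0851
```

```bash
python3 - <<'E'
from h import *
fr=[]
for i in range(2):
  for c in('side','top'):
    p=grab_frame(c); fr.append(p['frame'].astype(int))
    for n,z in(('blue_cup_center',.044),('yellow_cup_center',.04),('gel_center',.0575),('mat_top',.004)):
        for d in spotter.landmark_of(p,n)[:1]:
            if i==0: print(c,n,np.round(d['uv']),round(d['p'],2),atz(p,d['uv'],z).round(3))
print('pixels changed',[(abs(fr[i]-fr[i+2]).max(2)>40).sum() for i in(0,1)])
cv2.imwrite('pics/s8.png',np.hstack([cv2.resize(fr[2][240:384,90:290].astype('uint8')[:,:,::-1],None,fx=2,fy=2),cv2.resize(fr[3][120:264,50:250].astype('uint8')[:,:,::-1],None,fx=2,fy=2)]))
E
```

```text
side blue_cup_center [200. 329.] 0.87 [0.528 0.286 0.044]
side yellow_cup_center [265. 172.] 0.94 [ 0.503 -0.101  0.04 ]
side gel_center [272. 118.] 0.65 [ 0.521 -0.262  0.057]
side mat_top [199. 337.] 0.66 [0.533 0.285 0.004]
top blue_cup_center [105. 175.] 0.9 [0.535 0.289 0.044]
top yellow_cup_center [302. 192.] 0.62 [ 0.502 -0.098  0.04 ]
top gel_center [394. 183.] 0.86 [ 0.516 -0.274  0.057]
top mat_top [112. 181.] 0.71 [0.53  0.288 0.004]
pixels changed [np.int64(0), np.int64(0)]
```

View pics/s8.png

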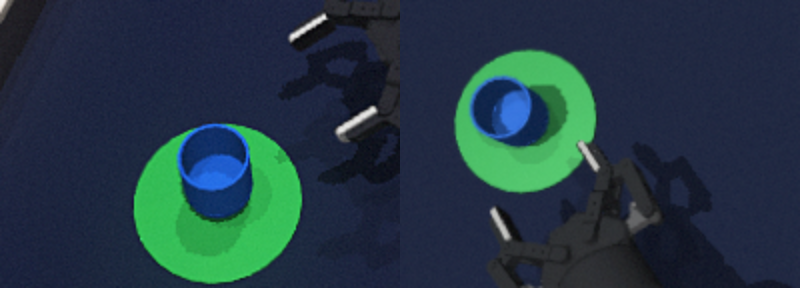

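Both views show the cup mouth-up near the mat's centre (side 215,170; top 510,110). It is not moving, and the fingers are clear.

```bash
python3 -c "from cell import workorder; print(workorder.hand_in())"
```

```text
the job is handed in; nothing more can be done
None
```

The blue cup is standing mouth-up and still on the green mat, and I handed the job in at about 15 s of robot time. The hand-in gives no verdict.

I gripped the cup from the side with the tool tilted 36° down and lifted it until the tool stood 169 mm above the table. I then rolled the tool about 170°, set the cup leaning on the mat, released it and backed off while it rocked upright.

**Last checks**
- **Cup position:** both cameras put the cup within about 6 mm of the mat's centre. That is well inside the 60 mm limit.
- **At rest:** no pixel changed noticeably between two pairs of pictures. I judged "upright" from the pictures and did not measure the angle.
- **Robot:** the gripper is open and clear of everything, with contact force close to zero.
- **Bystanders:** the yellow cup and gel jar read within about 6 mm of where they started, which is within the measuring noise.

No check failed or disagreed.

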